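# Check the tip cases' lids and restock the roller lane

### The job

Some of the three hinged tip cases on the bench may have a seized lid: press a thumb tab down to feel whether the lid tips up. Load the cases with a free lid into the sloped roller lane, thumb tab uphill, letting each slide down to the stop or up against the case before it, and lay any case with a seized lid flat, right way up, in the middle of the steel repair tray. Keep the cases upright and leave everything else on the bench alone.

Things in the scene. Friction and masses are not known exactly. Their poses are not given: they have to be found in the camera images.
- case_a: white hinged pipette-tip case, 120 x 60 x 58 mm high with its grey lid (54 mm wide), 0.2 to 0.4 kg; all three look alike. Origin: centre of the underside, x along the 120 mm, z up, tab at the -x end. Body 50 mm high, but 30 mm high under the tab (x = -60..-30 mm). Grip across the 60 mm width, below the lid. Hinge free or seized: nothing shows which.
- tab_a (a point): top face of the grey thumb tab of case_a's lid, in the middle of the tab, 58.5 mm above the case's underside and 48 mm from the case's centre towards its -x end (tab 50 mm wide, 30 mm long, three black ribs)
- lid_a (a joint): angle of case_a's lid, rad: 0 shut, 0.45 fully up. Hinge across the case, 30 mm from the centre towards the tab, 50 mm up. Pressing the tab down tips the lid up: a free lid yields to about 1 N (the tab's middle sinks 8 mm at most) and falls shut when let go; a seized one does not yield to 25 N
- case_b: white hinged pipette-tip case, 120 x 60 x 58 mm high with its grey lid (54 mm wide), 0.2 to 0.4 kg; all three look alike. Origin: centre of the underside, x along the 120 mm, z up, tab at the -x end. Body 50 mm high, but 30 mm high under the tab (x = -60..-30 mm). Grip across the 60 mm width, below the lid. Hinge free or seized: nothing shows which.
- tab_b (a point): top face of the grey thumb tab of case_b's lid, in the middle of the tab, 58.5 mm above the case's underside and 48 mm from the case's centre towards its -x end (tab 50 mm wide, 30 mm long, three black ribs)
- lid_b (a joint): angle of case_b's lid, rad: 0 shut, 0.45 fully up. Hinge across the case, 30 mm from the centre towards the tab, 50 mm up. Pressing the tab down tips the lid up: a free lid yields to about 1 N (the tab's middle sinks 8 mm at most) and falls shut when let go; a seized one does not yield to 25 N
- case_c: white hinged pipette-tip case, 120 x 60 x 58 mm high with its grey lid (54 mm wide), 0.2 to 0.4 kg; all three look alike. Origin: centre of the underside, x along the 120 mm, z up, tab at the -x end. Body 50 mm high, but 30 mm high under the tab (x = -60..-30 mm). Grip across the 60 mm width, below the lid. Hinge free or seized: nothing shows which.
- tab_c (a point): top face of the grey thumb tab of case_c's lid, in the middle of the tab, 58.5 mm above the case's underside and 48 mm from the case's centre towards its -x end (tab 50 mm wide, 30 mm long, three black ribs)
- lid_c (a joint): angle of case_c's lid, rad: 0 shut, 0.45 fully up. Hinge across the case, 30 mm from the centre towards the tab, 50 mm up. Pressing the tab down tips the lid up: a free lid yields to about 1 N (the tab's middle sinks 8 mm at most) and falls shut when let go; a seized one does not yield to 25 N
- lane: fixed roller lane, sloped 0.21 rad. Origin: the loading place, on the roller surface mid-lane in the open upper part; x points down the slope, y across, z square off the rollers. Lane from x = -95 mm (open end) to the end stop at x = +345 mm; 68 mm wide between guide walls 10 mm high; stop 40 mm high. Rollers run freely: a case let go slides down by itself
- lane_cover (a point): middle of the top of the lane's clear cover, 80 mm off the rollers: 184 mm along the lane by 88 mm wide, 4 mm thick; it hides the lane from 33 to 217 mm up from the stop, and cases slide beneath it
- tray_in (a point): centre of the inner floor of the repair tray: shallow fixed steel tray, inside 222 by 182 mm (x by y), rim 26 mm above this floor, floor 4 mm above the bench; its axes are those of the tray
- beaker: bystander, leave alone: clear beaker, 84 mm across, 110 mm high; origin at the centre of its underside
- reagent: bystander, leave alone: glass bottle, 70 mm across, 150 mm high; origin at the centre of its underside
- dishes: bystander, leave alone: stack of clear dishes, 70 mm across, 45 mm high; origin at the centre of its underside
- jar: bystander, leave alone: amber jar, 50 mm across, 60 mm high; origin at the centre of its underside
- timer: bystander, leave alone: white bench timer, 30 by 70 by 60 mm high; origin at the centre of its underside
- spatula: bystander, leave alone: thin steel lab spatula 180 mm long with a black grip, lying flat (origin at its middle)
Mind the look-alikes: they are no part of the job. What is shaped like the case_b but purple is not meant. What is shaped like the case_a but brown is not meant.

How it is judged:
By the outcome, as a careful person would: the job done as asked, in the order asked, and still so for the second after the job is handed in, with the robot touching nothing.
It also fails if it takes over 72 s, if anything falls off the work surface, if the arm or the gripper's body presses on something with over 40 N, if the wrist force passes 120 N, or if a joint passes its speed limit or range.

### The arm

A 7-joint arm with a two-finger parallel gripper is mounted at the origin on the work surface. World frame = base frame: x ahead of the robot, y to its left, z up, the work surface at z = 0. Lengths are in m, angles in degrees, forces in N, time in s.
With the tool pointing down it reaches from about 0.425 to 0.875 m from the base axis. Payload 4.7 kg.
Tool frame: the origin (TCP) lies between the finger pads; the fingertips stand 8 mm ahead of it and the grasp point (between the pads) lies 11 mm behind it; z points along the fingers, y is the line along which they close (so a half turn about z gives the same grasp; the last joint's range is limited). The gripper opens to 87 mm and grips with 3 to 60 N. Pads are 19 mm wide; open, the fingers measure 117 mm over their backs; the gripper's body (75 mm by 190 mm) begins 51 mm behind the grasp point.
Start: joints at [-63.077, 18.392, -4.016, 83.108, 1.295, 78.541, -3.26], TCP at [0.286, 0.584, 0.231] pointing down, gripper open.
Joint ranges: [-163.93, 163.93], [-17.29, 119.83], [-79.2, 71.16], [3.27, 140.29], [-89.18, 269.18], [5.43, 117.66], [-154.24, 154.24]. Speed limits (degrees/s): [147.25, 147.25, 180, 180, 180, 180, 180].

### API

Orientations are given as [roll, pitch, yaw] about the fixed x, y, z axes, in that order (R = Rz(yaw) Ry(pitch) Rx(roll)).
In Python, from cell import env, viewer gives the robot as it stands. The module is installed in compiled form; this text tells all that it offers.
- The arm moves only by the tool arm_command, never from a script. Its argument "series" is a list of rows, each a list of 2 entries, a list of its own where there are three numbers: the shift along the tool's x, y, z in mm, then the turn about the tool's z in rad. A call has exactly 5 rows; each row is the pose to reach, as a shift and turn from the pose commanded when the call began, along the tool's axes at that moment; what a row does not reach only later rows make up. A row lasts 1/10 s, in which the tool goes at most 50 mm and 8.59 degrees, less where a joint would pass 70% of its speed; a pose out of reach is approached as far as the arm can. A call with a gripper value outside its range is refused whole. "grip" is the gripper command: -1 is fully open, 1 is shut, values between are in proportion, set as the call begins (left out, the last holds). The fingers move at their own pace and stop on an object; "grip_force" is the grip in N (left out, the last holds). Time passes only in rows, so rows that repeat a pose let the fingers close, or fill a call up. It gives the time, the measured TCP pose, the force, the opening and the grip force at its end, in the units of the state.
- env.get_obs(): the state, without advancing time (a new reading comes with each control period).
- viewer.read_camera(name): name is "side" or "top"; returns (picture, depth): 480x640x3 uint8, blue, green, red; 480x640 float32, m along the optical axis (not along the pixel's ray), 0 where there is no reading.
- viewer.calibration(name): a dict with "K" (3x3 intrinsics, pixels), "T" (4x4, takes a point from camera to world coordinates). Camera axes: x right, y up, looking along -z (the intrinsics and any distortion apply to the point x, -y, -z); pixel columns grow to the right and rows downward; lengths in m; the calibration is good to about 2 mm. A picture is of the moment at which its call begins. calibration takes no time and is no camera call.
- env.sign_off(): hands the job in; it is judged then, once.
The state is a dict: "time_s": time; "qpos": joint angles; "joint_velocities": joint speeds; "effort": joint torques, N m; "tool_pos": TCP position; "tool_rot": TCP orientation; "force": force on the tool from outside, world axes, zero at the start; "wrist_torque": the same for the moment, N m; "grip_width": finger opening in m; "grasp_force": force on a finger pad.
Only numpy, scipy, OpenCV 4.12 (cv2) and the standard library are available. Lean on these libraries where they do the work, as an engineer would, in place of code of your own. Each camera call takes 0.05 s, during which the arm holds its last target. There are 200 camera calls.

## Working session

There is one attempt and no reset: what is moved stays moved. The work goes in short steps, Python scripts to look and compute and a tool call to move; the robot and the scene stay as the last step left them, time stands still between calls to the robot, and variables do not carry over. Pictures are saved under pics/ and viewed, at most 12 in all, crops included, and the job is handed in when it is done.

Besides the shell and the picture viewer there is one more tool, called after "Request:" by a JSON object that holds its "op" and its "data", one argument or row to a line. arm_command: Moves the arm, as the interface text tells. Its arguments: {"type":"object","properties":{"series":{"type":"array"},"grip":{"type":"number"},"grip_force":{"type":"number"}},"required":["series"]}

```bash
mkdir -p pics; cat > h.py <<'E'
import numpy as np, cv2
from cell import env, viewer
def cap(n):
    im,d=viewer.read_camera(n); c=viewer.calibration(n); return im,d,np.array(c["K"]),np.array(c["T"])
def cloud(d,K,T):
    v,u=np.mgrid[:480,:640]
    p=np.stack([(u-K[0,2])/K[0,0]*d,-(v-K[1,2])/K[1,1]*d,-d,np.ones_like(d)],-1)
    w=p@T.T; w=w[...,:3]; w[d==0]=np.nan; return w
E
python3 - <<'E'
from h import *
print(env.get_obs())
for n in("top","side"):
    im,d,K,T=cap(n); cv2.imwrite(f"pics/{n}0.png",im); np.savez(f"{n}0.npz",im=im,d=d,K=K,T=T); print(n,K,T.round(3),(d>0).mean())
    print(viewer.calibration(n).keys())
E
```

```text
{'time_s': 0.0, 'qpos': array([-63.08009086,  18.43880758,  -4.01790422,  83.17288137,
         1.29522978,  78.53860142,  -3.26118503]), 'joint_velocities': array([ 0.00931637, -0.02273607,  0.06238082, -0.02744212,  0.00406321,
       -0.07862744, -0.04059622]), 'effort': array([ 2.95278733e-05, -4.91289318e+01, -4.03697211e-01, -3.12529886e+01,
       -6.39509107e-02,  4.36582498e-02,  1.52263888e-04]), 'tool_pos': array([0.28588099, 0.58318929, 0.22948236]), 'tool_rot': array([-1.79894970e+02,  5.01334436e-03,  1.53890913e+02]), 'force': array([-0.54303463,  0.31096795,  0.29807053]), 'wrist_torque': array([-0.03001796, -0.02595516,  0.01360111]), 'grasp_force': 0.0, 'grip_width': 0.08707798572499457}
top [[615.54983736   0.         320.40215525]
 [  0.         615.54983736 242.60965643]
 [  0.           0.           1.        ]] [[-7.000e-03  9.930e-01 -1.200e-01  3.280e-01]
 [-1.000e+00 -7.000e-03  2.000e-03 -8.300e-02]
 [ 1.000e-03  1.200e-01  9.930e-01  1.613e+00]
 [ 0.000e+00  0.000e+00  0.000e+00  1.000e+00]] 0.995966796875
dict_keys(['K', 'T'])
side [[569.42579953   0.         319.79227584]
 [  0.         569.42579953 244.62646937]
 [  0.           0.           1.        ]] [[ 0.873  0.289 -0.392 -0.03 ]
 [-0.487  0.53  -0.695 -1.012]
 [ 0.007  0.798  0.603  0.925]
 [ 0.     0.     0.     1.   ]] 0.9958561197916667
dict_keys(['K', 'T'])
```

View pics/top0.png

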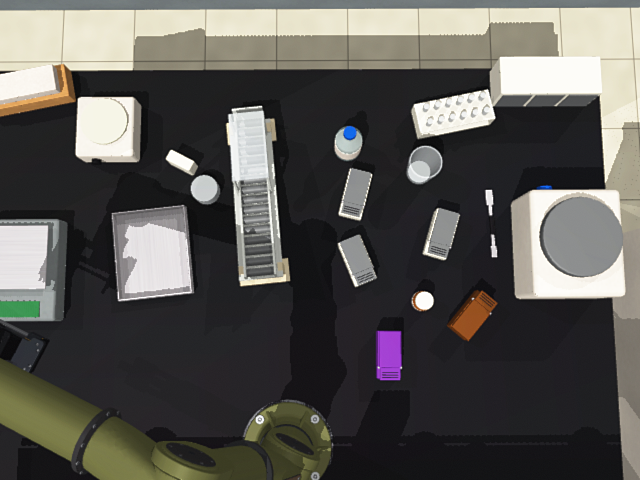

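View pics/side0.png

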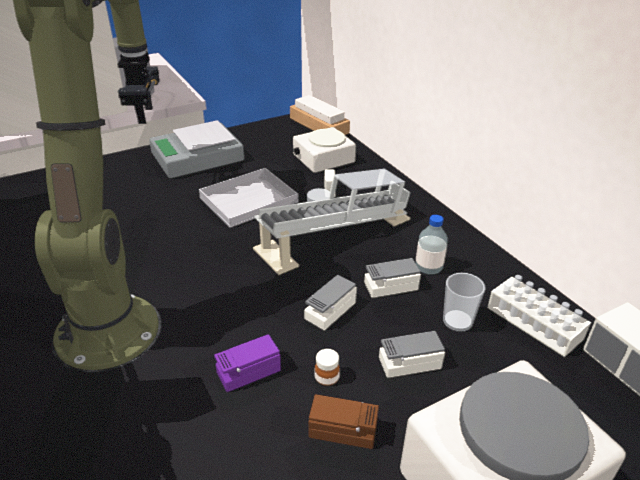

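Top view: three white and grey cases at (355,193), (356,260) and (441,233), all with ribs/tab at the robot-side end. The lane's open end is at (262,270), with the cover at the far end. The tray is at (152,252), the purple and brown decoys at (389,355) and (472,315). The side view shows the lane high at the robot end, so uphill is towards the robot.

```bash
cat > m.py <<'E'
from h import *
t=np.load("top0.npz"); im,d,K,T=[t[k] for k in("im","d","K","T")]; W=cloud(d,K,T)
s=np.load("side0.npz"); WS=cloud(s["d"],s["K"],s["T"]); ims=s["im"]
hsv=cv2.cvtColor(im,cv2.COLOR_BGR2HSV); hs=cv2.cvtColor(ims,cv2.COLOR_BGR2HSV)
def rect(P):
    (c,wh,a)=cv2.minAreaRect((P[:,:2]*1000).astype(np.float32)); b=cv2.boxPoints((c,wh,a))
    e=[b[1]-b[0],b[2]-b[1]]; e=max(e,key=np.linalg.norm); e=e*np.sign(e[0]); return np.round(c,1),np.round(wh,1),np.degrees(np.arctan2(e[1],e[0])).round(1)
for (u,v) in[(355,193),(356,260),(441,233)]:
    m=np.zeros((480,640),bool); m[v-36:v+36,u-26:u+26]=1
    P=W[m&(W[...,2]>.05)&(W[...,2]<.07)&(hsv[...,1]<60)]
    print("top",(u,v),rect(P),np.median(P[:,2]).round(4),len(P))
    c=P[:,:2].mean(0)
    Q=WS[(np.hypot(*(WS[...,:2]-c).transpose(2,0,1))<.085)&(WS[...,2]>.053)&(WS[...,2]<.07)&(hs[...,1]<60)]
    print("side",rect(Q),np.median(Q[:,2]).round(4),len(Q))
# lane rollers
P=W[185:275,238:282]; P=P.reshape(-1,3); P=P[(P[:,2]>.03)]
A=np.c_[P[:,:2],np.ones(len(P))]; k=np.ones(len(P),bool)
for i in range(8):
    c=np.linalg.lstsq(A[k],P[k,2],rcond=None)[0]; r=P[:,2]-A@c; k=abs(r-np.median(r[k]))<.004
print("lane plane",c,np.degrees(np.arctan(c[:2])),k.sum())
m=np.zeros((480,640),bool); m[95:290,225:292]=1
L=W[m&(W[...,2]>.04)]; print("lane all",rect(L),L.min(0),L.max(0))
for v in range(110,285,12):
    row=W[v,225:295]; g=row[:,2]>.03
    print(v,row[g][0].round(3),row[g][-1].round(3),"mid",row[35].round(3))
v=240; print((W[v,230:290,1:]*1000).round().astype(int).tolist())
m=np.zeros((480,640),bool); m[195:310,100:205]=1
P=W[m&(W[...,2]>.018)&(W[...,2]<.045)]; print("tray",rect(P),np.median(P[:,2]))
for (u,v) in[(348,143),(424,165),(423,300),(205,190),(182,162),(491,222)]: print((u,v),W[v-1:v+2,u-1:u+2].reshape(-1,3).mean(0).round(3))
E
python3 m.py
```

```text
top (355, 193) (array([ 646.9, -177.1]), array([ 59.3, 121.3]), np.float32(-14.7)) 0.0578 972
side (array([ 640.3, -178.8]), array([ 59.6, 121.2]), np.float32(-15.8)) 0.0579 766
top (356, 260) (array([ 472.7, -180.1]), array([119.7,  59.9]), np.float32(21.8)) 0.0576 995
side (array([ 466.5, -181.6]), array([124.8,  58.4]), np.float32(23.5)) 0.0581 885
top (441, 233) (array([ 541., -398.]), array([ 60.3, 122.7]), np.float32(-16.1)) 0.0575 986
side (array([ 534.8, -400.1]), array([ 57.9, 121.6]), np.float32(-16.5)) 0.0579 1184
lane plane [-0.20626778 -0.00985436  0.21195985] [-11.65481783  -0.56459523] 1320
lane all (array([648.5,  81.5]), array([454. , 108.9]), np.float32(5.5)) [0.41922724 0.00629742 0.04003117] [0.87647728 0.14308086 0.16447748]
110 [0.86  0.139 0.079] [0.866 0.064 0.058] mid [0.865 0.069 0.062]
122 [0.811 0.139 0.128] [0.83  0.055 0.069] mid [0.813 0.063 0.121]
134 [0.78  0.136 0.13 ] [0.809 0.048 0.032] mid [0.778 0.061 0.135]
146 [0.747 0.134 0.14 ] [0.774 0.039 0.041] mid [0.747 0.061 0.139]
158 [0.714 0.13  0.149] [0.742 0.036 0.042] mid [0.715 0.06  0.144]
170 
[... 896 characters left out ...]
[87, 110], [85, 110], [83, 104], [80, 110], [79, 97], [75, 107], [73, 102], [71, 95], [68, 105], [66, 104], [63, 106], [60, 107], [58, 108], [56, 102], [53, 105], [51, 106], [48, 107], [45, 108], [43, 108], [41, 102], [38, 105], [36, 106], [33, 115], [30, 119], [30, 88], [27, 91], [25, 88], [22, 92], [20, 89], [17, 91], [15, 81], [17, 5], [15, 1], [12, -1], [10, 0], [7, -6], [4, 3], [2, 2], [-1, -4], [-3, 1]]
tray (array([510.6, 325.4]), array([249.3, 246.7]), np.float32(6.0)) 0.028197092756980124
(348, 143) [ 0.759 -0.157  0.118]
(424, 165) [ 0.729 -0.364  0.006]
(423, 300) [ 0.369 -0.343  0.06 ]
(205, 190) [0.657 0.212 0.046]
(182, 162) [0.728 0.27  0.059]
(491, 222) [ 0.574 -0.536  0.01 ]
```

```bash
cat > m2.py <<'E'
from h import *
def line(P,a):  # fit y=a+bx robustly
    k=np.ones(len(P),bool)
    for i in range(6):
        c=np.polyfit(P[k,0]-.52,P[k,1],1); r=P[:,1]-np.polyval(c,P[:,0]-.52); k=abs(r)<2*r[k].std()+1e-4
    return (c*1000).round(1),k.sum()
for n in("top","side"):
    t=np.load(n+"0.npz"); W=cloud(t["d"],t["K"],t["T"]).reshape(-1,3); W=W[~np.isnan(W[:,0])]
    b=W[(abs(W[:,0]-.3)<.1)&(abs(W[:,1]+.1)<.1)&(W[:,2]<.02)]; print(n,"bench z",np.median(b[:,2]).round(4))
    x,y,z=W.T
    yc=y-(.068+.0963*(x-.52)); h=(z-(.106-.213*(x-.52)))*np.cos(.21)
    reg=(x>.43)&(x<.625)
    g=reg&(abs(yc)<.028)&(abs(h)<.02); A=np.c_[x[g]-.52,np.ones(g.sum())]
    c=np.linalg.lstsq(A,z[g],rcond=None)[0]; r=z[g]-A@c; print("rollers",c.round(4),"p50/80/90 resid",np.percentile(r,[50,80,90,95]).round(4),g.sum())
    for sg in(1,-1):
        w=reg&(yc*sg>.03)&(yc*sg<.048)&(h>.004)&(h<.022); P=W[w]; print("wall",sg,line(P,0),"z@",np.percentile(h[w],[20,50,80]).round(4),w.sum())
    o=(abs(yc)<.05)&(h>-.005)&(h<.03)&(x<.5); print("open end x",np.percentile(x[o],[.5,2,5]).round(3))
    cv=(abs(yc)<.05)&(h>.068)&(h<.1)&(x>.55); print("cover x,y",np.percentile(x[cv],[1,50,99]).round(3),np.percentile(yc[cv],[2,50,98]).round(4),np.median(h[cv]))
    # tray floor & rim corners
    f=(abs(x-.51)<.16)&(abs(y-.325)<.14)&(z>.02)&(z<.04)
    f&=(y>.2)&(y<.45)&(x>.38)&(x<.64)
    (c0,wh,a)=cv2.minAreaRect((W[f,:2]*1000).astype(np.float32)); print("tray",np.round(c0),np.round(wh),round(a,1))
t=np.load("top0.npz"); K,T=t["K"],t["T"]
P=[]
for u,v in[(112,213),(187,206),(192,293),(118,300)]:
    dr=T[:3,:3]@[(u-K[0,2])/K[0,0],-(v-K[1,2])/K[1,1],-1]; P.append(T[:3,3]+dr*(.03-T[2,3])/dr[2])
P=np.array(P); print("tray corners",P.round(3),P.mean(0))
E
python3 m2.py
```

```text
top bench z -0.001
rollers [-0.2186  0.1008] p50/80/90 resid [0.0015 0.0056 0.0074 0.0089] 1675
wall 1 (array([ 98.3, 105.3]), np.int64(170)) z@ [0.0065 0.0089 0.0115] 176
wall -1 (array([94.9, 32.2]), np.int64(172)) z@ [0.0082 0.011  0.0132] 176
open end x [0.064 0.069 0.079]
cover x,y [0.66  0.747 0.839] [-0.0417  0.0007  0.0434] 0.08025714982596327
tray [507. 318.] [240. 261.] 6.0
side bench z -0.0
rollers [-0.2165  0.1023] p50/80/90 resid [0.0007 0.0031 0.0039 0.0048] 539
wall 1 (array([ 98.4, 104.8]), np.int64(151)) z@ [0.0053 0.0075 0.0094] 169
wall -1 (array([105.1,  31.3]), np.int64(189)) z@ [0.0062 0.0085 0.0103] 202
open end x [-0.082 -0.081 -0.078]
cover x,y [0.653 0.757 1.581] [-0.0446 -0.0031  0.0447] 0.07905216523449364
tray [502. 326.] [245. 246.] 1.4
tray corners [[0.601 0.456 0.03 ]
 [0.618 0.261 0.03 ]
 [0.392 0.244 0.03 ]
 [0.375 0.433 0.03 ]] [0.49648761 0.34853435 0.03      ]
```

```bash
cat > p.py <<'E'
# usage: python3 p.py [--from x y z yaw] ; stdin waypoints "x y z yaw" (mm,deg), one per call -> tool shift, turn
import sys, numpy as np
from cell import env
o=env.get_obs(); cur=np.r_[o["tool_pos"]*1000,o["tool_rot"][2]]
print("t",round(o["time_s"],2),"pose",cur.round(1),"F",o["force"].round(1),"q",o["qpos"].round(0))
for l in sys.stdin:
    if not l.strip(): continue
    t=np.array(l.split(),float); d=t-cur; d[3]=(d[3]+180)%360-180; a=np.radians(cur[3]); c,s=np.cos(a),np.sin(a)
    print(l.strip(),"->",[round(float(v),1) for v in(c*d[0]+s*d[1],s*d[0]-c*d[1],-d[2])],round(-np.radians(d[3]),3),"n=%.1f"%max(np.linalg.norm(d[:3])/50,abs(d[3])/8.59)); cur=t
E
python3 p.py <<'E'
415 385 250 112
500 170 240 75
500 -60 220 45
425.2 -199.4 105 22.6
E
```

```text
t 0.1 pose [285.9 583.2 229.6 153.9] F [ 0.4  0.5 -0.3] q [-63.  18.  -4.  83.   1.  79.  -3.]
415 385 250 112 -> [-203.1, -121.2, -20.4] 0.731 n=4.9
500 170 240 75 -> [-231.2, -1.7, 10.0] 0.646 n=4.6
500 -60 220 45 -> [-222.2, 59.5, 20.0] 0.524 n=4.6
425.2 -199.4 105 22.6 -> [-151.5, 45.7, 115.0] 0.391 n=3.9
```

Request:
{"op": "arm_command", "data": {
  "series": [
    [[-41,-24,-4],0.146],
    [[-81,-48,-8],0.292],
    [[-122,-73,-12],0.438],
    [[-162,-97,-16],0.585],
    [[-203,-121,-20],0.731]
  ],
  "grip": 1,
  "grip_force": 10
}}

```text
time_s: 0.6
tool_pos: [0.4156, 0.3838, 0.2504]
tool_rot: [-180.0, -0.0, 111.7]
force: [0.3, 0.8, -0.5]
grip_width: 0.055
grasp_force: 0.0
```

Request:
{"op": "arm_command", "data": {
  "series": [
    [[-46,0,2],0.13],
    [[-92,0,4],0.26],
    [[-138,-1,6],0.39],
    [[-185,-1,8],0.517],
    [[-231,-2,10],0.646]
  ]
}}

```text
time_s: 1.1
tool_pos: [0.5001, 0.1687, 0.2403]
tool_rot: [-180.0, -0.0, 74.7]
force: [1.1, 0.6, -0.7]
grip_width: 0.0148
grasp_force: 0.0
```

Request:
{"op": "arm_command", "data": {
  "series": [
    [[-44,12,4],0.105],
    [[-89,24,8],0.21],
    [[-133,36,12],0.315],
    [[-178,48,16],0.42],
    [[-222,60,20],0.524]
  ]
}}

```text
time_s: 1.6
tool_pos: [0.4997, -0.0612, 0.2202]
tool_rot: [-180.0, -0.0, 44.7]
force: [0.4, 0.3, -0.5]
grip_width: 0.0002
grasp_force: 0.0
```

```bash
python3 p.py <<'E'
425.2 -199.4 90 22.6
425.2 -199.4 70 22.6
E
```

```text
t 1.6 pose [499.7 -61.2 220.2  44.7] F [ 0.4  0.3 -0.5] q [-28.  -0.  32. 105.  -0.  75. -41.]
425.2 -199.4 90 22.6 -> [-150.2, 45.8, 130.2] 0.386 n=4.1
425.2 -199.4 70 22.6 -> [0.0, 0.0, 20.0] -0.0 n=0.4
```

Request:
{"op": "arm_command", "data": {
  "series": [
    [[-35,11,28],0.08],
    [[-70,22,56],0.16],
    [[-105,32,85],0.24],
    [[-140,43,115],0.34],
    [[-150,46,130],0.386]
  ]
}}

```text
time_s: 2.1
tool_pos: [0.4226, -0.2009, 0.0882]
tool_rot: [-179.9, 0.2, 22.4]
force: [0.9, -0.6, -0.2]
grip_width: 0.0007
grasp_force: 0.0
```

Request:
{"op": "arm_command", "data": {
  "series": [
    [[0,0,8],0],
    [[0,0,15],0],
    [[0,0,20],0],
    [[0,0,20],0],
    [[0,0,20],0]
  ]
}}

```text
time_s: 2.6
tool_pos: [0.4275, -0.1972, 0.071]
tool_rot: [180.0, -0.0, 23.0]
force: [1.2, 0.6, -0.4]
grip_width: 0.0006
grasp_force: 0.0
```

Request:
{"op": "arm_command", "data": {
  "series": [
    [[0,0,2],0],
    [[0,0,4],0],
    [[0,0,5],0],
    [[0,0,6],0],
    [[0,0,6],0]
  ]
}}

```text
time_s: 3.1
tool_pos: [0.4273, -0.1977, 0.0667]
tool_rot: [-179.9, -0.1, 22.8]
force: [-5.9, 3.6, 19.6]
grip_width: 0.0005
grasp_force: 10.0
```

Request:
{"op": "arm_command", "data": {
  "series": [
    [[0,0,-5],0],
    [[-3,0,-9],0],
    [[-7,0,-9],0],
    [[-7,0,-6],0],
    [[-7,0,-4],0]
  ]
}}

```text
time_s: 3.6
tool_pos: [0.4198, -0.2004, 0.068]
tool_rot: [-180.0, 0.0, 22.8]
force: [0.8, -0.3, 1.9]
grip_width: 0.0007
grasp_force: 0.0
```

Request:
{"op": "arm_command", "data": {
  "series": [
    [[0,0,1],0],
    [[0,0,2],0],
    [[0,0,3],0],
    [[0,0,4],0],
    [[0,0,4],0]
  ]
}}

```text
time_s: 4.1
tool_pos: [0.42, -0.2004, 0.0667]
tool_rot: [-179.8, 0.0, 22.8]
force: [-9.9, 3.8, 24.9]
grip_width: 0.0006
grasp_force: 12.6
```

```bash
python3 - <<'E'
from h import *
im,d,K,T=cap("side"); cv2.imwrite("pics/s1.png",cv2.resize(im[230:390,200:460],None,fx=3,fy=3))
E
python3 p.py </dev/null
```

```text
t 4.15 pose [ 420.  -200.4   66.7   22.8] F [-9.3  3.1 25.8] q [-17.   5.  41. 120.  -4.  56. -41.]
```

View pics/s1.png

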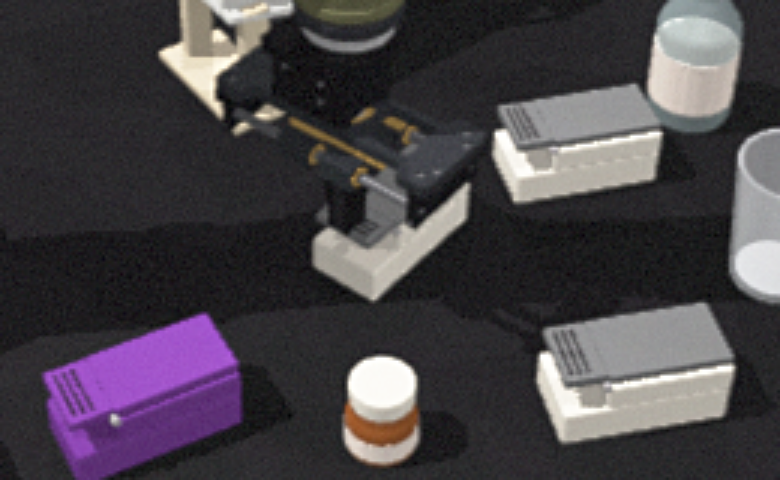

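The side crop shows the shut finger standing on the tab of the middle case, at about (370,225), with the lid still shut at 25 N. That case is seized.

```bash
python3 p.py <<'E'
469.5 -181 95 22.6
469.5 -181 22 22.6
469.5 -181 150 22.6
490 -30 230 17
492 170 230 9
494 348 150 5
494 348 30 5
E
```

```text
t 4.15 pose [ 420.  -200.4   66.7   22.8] F [-9.3  3.1 25.8] q [-17.   5.  41. 120.  -4.  56. -41.]
469.5 -181 95 22.6 -> [53.2, 1.3, -28.3] 0.004 n=1.2
469.5 -181 22 22.6 -> [0.0, 0.0, 73.0] -0.0 n=1.5
469.5 -181 150 22.6 -> [0.0, 0.0, -128.0] -0.0 n=2.6
490 -30 230 17 -> [77.0, -131.5, -80.0] 0.098 n=3.4
492 170 230 9 -> [60.4, -190.7, -0.0] 0.14 n=4.0
494 348 150 5 -> [29.8, -175.5, 80.0] 0.07 n=3.9
494 348 30 5 -> [0.0, 0.0, 120.0] -0.0 n=2.4
```

Request:
{"op": "arm_command", "data": {
  "series": [
    [[0,0,-20],0],
    [[13,0,-32],0],
    [[33,1,-32],0],
    [[53,1,-32],0],
    [[53,1,-32],0]
  ],
  "grip": -1
}}

```text
time_s: 4.65
tool_pos: [0.4718, -0.1793, 0.0965]
tool_rot: [179.9, -0.0, 23.0]
force: [-0.2, 0.2, -0.5]
grip_width: 0.0328
grasp_force: 0.0
```

Request:
{"op": "arm_command", "data": {
  "series": [
    [[0,0,0],0],
    [[0,0,0],0],
    [[0,0,0],0],
    [[0,0,0],0],
    [[0,0,0],0]
  ]
}}

```text
time_s: 5.15
tool_pos: [0.4692, -0.181, 0.0966]
tool_rot: [-180.0, -0.0, 22.8]
force: [-0.2, 1.0, 0.2]
grip_width: 0.073
grasp_force: 0.0
```

```bash
python3 p.py <<'E'
469.5 -181 22 22.6
E
```

```text
t 5.15 pose [ 469.2 -181.    96.6   22.8] F [-0.2  1.   0.2] q [-19.   8.  40. 114.  -6.  60. -44.]
469.5 -181 22 22.6 -> [0.3, 0.1, 74.6] 0.004 n=1.5
```

Request:
{"op": "arm_command", "data": {
  "series": [
    [[0,0,5],0],
    [[0,0,25],0],
    [[0,0,50],0],
    [[0,0,70],0],
    [[0,0,75],0]
  ]
}}

```text
time_s: 5.65
tool_pos: [0.4675, -0.1803, 0.0193]
tool_rot: [-179.9, 0.2, 22.9]
force: [-0.2, -0.6, -0.3]
grip_width: 0.0869
grasp_force: 0.0
```

Request:
{"op": "arm_command", "data": {
  "series": [
    [[0,0,0],0],
    [[0,0,0],0],
    [[0,0,0],0],
    [[0,0,0],0],
    [[0,0,0],0]
  ],
  "grip": 1,
  "grip_force": 25
}}

```text
time_s: 6.15
tool_pos: [0.4702, -0.1811, 0.0224]
tool_rot: [179.9, -0.1, 22.9]
force: [-0.4, 0.2, 3.8]
grip_width: 0.0599
grasp_force: 24.9
```

Request:
{"op": "arm_command", "data": {
  "series": [
    [[0,0,-5],0],
    [[0,0,-25],0],
    [[0,0,-60],0],
    [[0,0,-100],0],
    [[0,0,-128],0]
  ]
}}

```text
time_s: 6.65
tool_pos: [0.4694, -0.1811, 0.1516]
tool_rot: [180.0, -0.1, 22.8]
force: [0.8, 0.5, -3.9]
grip_width: 0.0603
grasp_force: 24.9
```

```bash
python3 p.py <<'E'
490 -30 230 17
492 170 230 9
494 348 150 5
494 348 40 5
E
```

```text
t 6.65 pose [ 469.4 -181.1  151.6   22.8] F [ 0.8  0.5 -3.9] q [-21.   4.  41. 111.  -3.  66. -46.]
490 -30 230 17 -> [77.6, -131.3, -78.4] 0.102 n=3.4
492 170 230 9 -> [60.4, -190.7, -0.0] 0.14 n=4.0
494 348 150 5 -> [29.8, -175.5, 80.0] 0.07 n=3.9
494 348 40 5 -> [0.0, 0.0, 110.0] -0.0 n=2.2
```

Request:
{"op": "arm_command", "data": {
  "series": [
    [[15,-25,-20],0.02],
    [[32,-52,-40],0.04],
    [[50,-82,-60],0.06],
    [[67,-112,-74],0.08],
    [[78,-131,-78],0.102]
  ]
}}

```text
time_s: 7.15
tool_pos: [0.4908, -0.0267, 0.229]
tool_rot: [-179.9, -0.1, 17.1]
force: [1.1, 0.6, -3.8]
grip_width: 0.0603
grasp_force: 24.9
```

Request:
{"op": "arm_command", "data": {
  "series": [
    [[12,-38,0],0.028],
    [[24,-76,0],0.056],
    [[36,-114,0],0.084],
    [[48,-153,0],0.112],
    [[60,-191,0],0.14]
  ]
}}

```text
time_s: 7.65
tool_pos: [0.491, 0.1716, 0.2271]
tool_rot: [180.0, 0.1, 8.9]
force: [0.9, -0.4, -4.4]
grip_width: 0.0599
grasp_force: 24.9
```

Request:
{"op": "arm_command", "data": {
  "series": [
    [[6,-38,5],0.014],
    [[13,-78,15],0.028],
    [[20,-118,30],0.042],
    [[26,-155,55],0.056],
    [[30,-176,80],0.07]
  ]
}}

```text
time_s: 8.15
tool_pos: [0.4923, 0.3529, 0.1463]
tool_rot: [-179.9, 0.1, 5.2]
force: [-0.0, -0.6, -3.9]
grip_width: 0.0602
grasp_force: 24.9
```

```bash
python3 p.py <<'E'
494 348 32 5
E
```

```text
t 8.15 pose [492.3 352.9 146.3   5.2] F [-0.  -0.6 -3.9] q [ -50.   16.   14.   96.   -4.   68. -120.]
494 348 32 5 -> [1.2, 5.0, 114.3] 0.003 n=2.3
```

Request:
{"op": "arm_command", "data": {
  "series": [
    [[0,0,25],0],
    [[0,0,60],0],
    [[0,0,95],0],
    [[0,0,113],0],
    [[0,0,117],0]
  ]
}}

```text
time_s: 8.65
tool_pos: [0.4914, 0.3468, 0.027]
tool_rot: [179.7, 0.4, 5.0]
force: [-1.3, -0.7, -2.8]
grip_width: 0.0597
grasp_force: 24.9
```

Request:
{"op": "arm_command", "data": {
  "series": [
    [[0,0,2],0],
    [[0,0,4],0],
    [[0,0,6],0],
    [[0,0,7],0],
    [[0,0,7],0]
  ]
}}

```text
time_s: 9.15
tool_pos: [0.4952, 0.3496, 0.0264]
tool_rot: [-179.9, -0.1, 5.0]
force: [-2.3, -1.6, 5.1]
grip_width: 0.0601
grasp_force: 24.9
```

Request:
{"op": "arm_command", "data": {
  "series": [
    [[0,0,-1],0],
    [[0,0,-1],0],
    [[0,0,-1],0],
    [[0,0,-1],0],
    [[0,0,-1],0]
  ],
  "grip": -1
}}

```text
time_s: 9.65
tool_pos: [0.4942, 0.3489, 0.0246]
tool_rot: [-180.0, -0.0, 5.0]
force: [1.1, -0.5, 0.4]
grip_width: 0.0856
grasp_force: 0.0
```

Request:
{"op": "arm_command", "data": {
  "series": [
    [[0,0,-15],0],
    [[0,0,-50],0],
    [[0,0,-100],0],
    [[0,0,-150],0],
    [[0,0,-200],0]
  ]
}}

```text
time_s: 10.15
tool_pos: [0.4941, 0.3485, 0.2278]
tool_rot: [-180.0, -0.1, 5.0]
force: [0.1, 0.6, 1.0]
grip_width: 0.0871
grasp_force: 0.0
```

```bash
python3 p.py <<'E'
530 130 235 0
560 -60 220 -8
597.2 -165.4 100 -15.2
597.2 -165.4 70 -15.2
E
```

```text
t 10.15 pose [494.1 348.5 227.8   5. ] F [0.1 0.6 1. ] q [ -50.   13.   15.   91.   -3.   77. -120.]
530 130 235 0 -> [16.9, 220.8, -7.2] 0.086 n=4.4
560 -60 220 -8 -> [30.0, 190.0, 15.0] 0.14 n=3.9
597.2 -165.4 100 -15.2 -> [51.5, 99.2, 120.0] 0.126 n=3.3
597.2 -165.4 70 -15.2 -> [0.0, -0.0, 30.0] -0.0 n=0.6
```

Request:
{"op": "arm_command", "data": {
  "series": [
    [[3,44,-2],0.02],
    [[7,88,-4],0.04],
    [[10,132,-5],0.06],
    [[14,177,-6],0.075],
    [[17,221,-7],0.086]
  ],
  "grip": 1,
  "grip_force": 10
}}

```text
time_s: 10.65
tool_pos: [0.5304, 0.1282, 0.233]
tool_rot: [-179.9, -0.1, -0.0]
force: [1.6, 0.2, -0.0]
grip_width: 0.055
grasp_force: 0.0
```

Request:
{"op": "arm_command", "data": {
  "series": [
    [[6,40,0],0.03],
    [[12,80,2],0.06],
    [[18,120,5],0.09],
    [[24,160,10],0.12],
    [[30,190,15],0.14]
  ]
}}

```text
time_s: 11.15
tool_pos: [0.5604, -0.0631, 0.2179]
tool_rot: [-180.0, -0.1, -8.2]
force: [0.0, -0.3, -0.1]
grip_width: 0.0149
grasp_force: 0.0
```

Request:
{"op": "arm_command", "data": {
  "series": [
    [[13,27,25],0.03],
    [[27,54,55],0.06],
    [[41,80,90],0.09],
    [[51,99,120],0.126],
    [[51,99,120],0.126]
  ]
}}

```text
time_s: 11.65
tool_pos: [0.5941, -0.1682, 0.0929]
tool_rot: [179.8, 0.4, -15.5]
force: [-0.3, 0.0, -0.5]
grip_width: 0.0006
grasp_force: 0.0
```

Request:
{"op": "arm_command", "data": {
  "series": [
    [[0,0,10],0],
    [[0,0,22],0],
    [[0,0,29],0],
    [[0,0,30],0],
    [[0,0,30],0]
  ]
}}

```text
time_s: 12.15
tool_pos: [0.5976, -0.1638, 0.067]
tool_rot: [-179.9, -0.0, -15.1]
force: [0.3, 0.8, 1.0]
grip_width: 0.0004
grasp_force: 0.3
```

Request:
{"op": "arm_command", "data": {
  "series": [
    [[0,0,2],0],
    [[0,0,4],0],
    [[0,0,5],0],
    [[0,0,6],0],
    [[0,0,6],0]
  ]
}}

```text
time_s: 12.65
tool_pos: [0.596, -0.164, 0.062]
tool_rot: [-179.9, 0.2, -15.2]
force: [-7.4, 3.3, 10.9]
grip_width: 0.0003
grasp_force: 7.0
```

```bash
python3 p.py </dev/null; python3 - <<'E'
from h import *
im,d,K,T=cap("side"); cv2.imwrite("pics/s2.png",cv2.resize(im[150:340,190:470],None,fx=2.8,fy=2.8))
E
```

```text
t 12.65 pose [ 596.  -164.    62.   -15.2] F [-7.4  3.3 10.9] q [-15.  25.  34.  99. -16.  61. -80.]
```

View pics/s2.png

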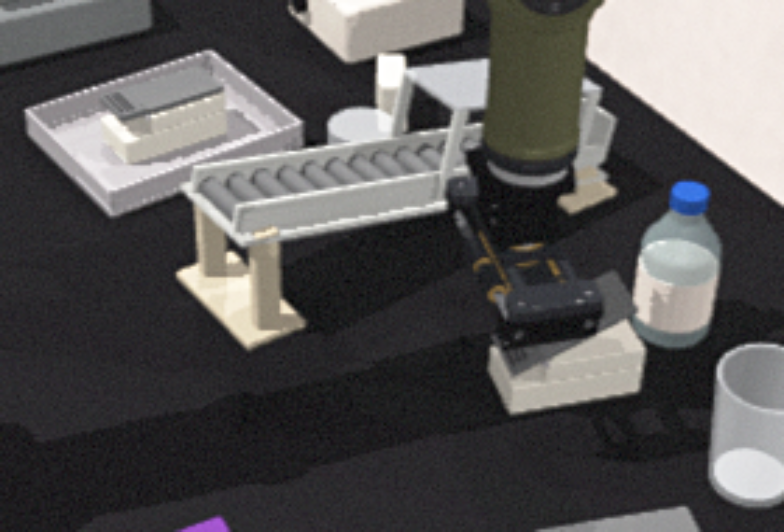

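The side crop shows the far case's lid tipped up under the finger, at about (620,290), so it is free. The seized case lies in the middle of the tray, at (170,115).

```bash
python3 p.py <<'E'
643.5 -178 95 -15.2
643.5 -178 27 -15.2
643.5 -178 170 -15.2
570 -40 235 0
509 67.3 195 5.6
509 67.3 152 5.6
E
```

```text
t 12.7 pose [ 596.  -164.    61.9  -15.2] F [-7.3  3.4 11.5] q [-15.  25.  34.  99. -16.  61. -80.]
643.5 -178 95 -15.2 -> [49.5, 1.1, -33.1] 0.0 n=1.2
643.5 -178 27 -15.2 -> [0.0, -0.0, 68.0] -0.0 n=1.4
643.5 -178 170 -15.2 -> [0.0, -0.0, -143.0] -0.0 n=2.9
570 -40 235 0 -> [-107.1, -113.9, -65.0] -0.265 n=3.4
509 67.3 195 5.6 -> [-61.0, -107.3, 40.0] -0.098 n=2.6
509 67.3 152 5.6 -> [0.0, 0.0, 43.0] -0.0 n=0.9
```

Request:
{"op": "arm_command", "data": {
  "series": [
    [[0,0,-20],0],
    [[10,0,-31],0],
    [[30,0,-31],0],
    [[48,0,-31],0],
    [[48,0,-31],0]
  ],
  "grip": -1
}}

```text
time_s: 13.2
tool_pos: [0.6455, -0.178, 0.0919]
tool_rot: [180.0, -0.1, -15.2]
force: [0.2, 0.4, -0.1]
grip_width: 0.0325
grasp_force: 0.0
```

Request:
{"op": "arm_command", "data": {
  "series": [
    [[0,0,0],0],
    [[0,0,0],0],
    [[0,0,0],0],
    [[0,0,0],0],
    [[0,0,0],0]
  ]
}}

```text
time_s: 13.7
tool_pos: [0.6433, -0.1773, 0.0917]
tool_rot: [-180.0, -0.0, -15.2]
force: [-0.1, -0.0, 0.3]
grip_width: 0.0726
grasp_force: 0.0
```

```bash
python3 p.py <<'E'
643.5 -178 27 -15.2
E
```

```text
t 13.7 pose [ 643.3 -177.3   91.7  -15.2] F [-0.1 -0.   0.3] q [-13.  29.  34.  91. -17.  66. -80.]
643.5 -178 27 -15.2 -> [0.4, 0.6, 64.7] 0.0 n=1.3
```

Request:
{"op": "arm_command", "data": {
  "series": [
    [[0,0,5],0],
    [[0,0,20],0],
    [[0,0,42],0],
    [[0,0,60],0],
    [[0,0,65],0]
  ]
}}

```text
time_s: 14.2
tool_pos: [0.6413, -0.1767, 0.0229]
tool_rot: [180.0, 0.3, -15.2]
force: [-0.9, -0.0, -0.4]
grip_width: 0.0867
grasp_force: 0.0
```

Request:
{"op": "arm_command", "data": {
  "series": [
    [[0,0,0],0],
    [[0,0,0],0],
    [[0,0,0],0],
    [[0,0,0],0],
    [[0,0,0],0]
  ],
  "grip": 1,
  "grip_force": 20
}}

```text
time_s: 14.7
tool_pos: [0.6441, -0.1778, 0.0275]
tool_rot: [-180.0, -0.1, -15.2]
force: [-0.4, -0.8, 2.2]
grip_width: 0.0601
grasp_force: 20.0
```

Request:
{"op": "arm_command", "data": {
  "series": [
    [[0,0,-5],0],
    [[0,0,-25],0],
    [[0,0,-65],0],
    [[0,0,-110],0],
    [[0,0,-143],0]
  ]
}}

```text
time_s: 15.2
tool_pos: [0.6436, -0.1777, 0.1721]
tool_rot: [-180.0, -0.1, -15.2]
force: [0.9, 0.4, -3.2]
grip_width: 0.0601
grasp_force: 20.0
```

Request:
{"op": "arm_command", "data": {
  "series": [
    [[-20,-22,-15],-0.04],
    [[-44,-46,-30],-0.09],
    [[-66,-70,-45],-0.15],
    [[-88,-94,-58],-0.21],
    [[-107,-114,-65],-0.265]
  ]
}}

```text
time_s: 15.7
tool_pos: [0.5692, -0.0376, 0.2355]
tool_rot: [-179.9, -0.0, 0.2]
force: [0.5, 0.3, -4.0]
grip_width: 0.0596
grasp_force: 20.0
```

Request:
{"op": "arm_command", "data": {
  "series": [
    [[-17,-30,5],-0.03],
    [[-34,-60,15],-0.06],
    [[-50,-88,28],-0.08],
    [[-61,-107,40],-0.098],
    [[-61,-107,40],-0.098]
  ]
}}

```text
time_s: 16.2
tool_pos: [0.5055, 0.0712, 0.1923]
tool_rot: [-179.9, 0.3, 6.0]
force: [-0.1, 0.8, -3.6]
grip_width: 0.0599
grasp_force: 20.0
```

```bash
python3 p.py <<'E'
509 67.3 152 5.6
E
python3 - <<'E'
from h import *
im,d,K,T=cap("top"); W=cloud(d,K,T); np.savez("top1.npz",im=im,d=d,K=K,T=T)
ims,ds,Ks,Ts=cap("side"); cv2.imwrite("pics/s3.png",np.hstack([cv2.resize(im[150:300,190:340],(400,400)),cv2.resize(ims[130:290,230:430],(400,400))]))
E
```

```text
t 16.2 pose [505.5  71.2 192.3   6. ] F [-0.1  0.8 -3.6] q [-36.   3.  26. 106.  -1.  72. -94.]
509 67.3 152 5.6 -> [3.1, 4.3, 40.3] 0.006 n=0.8
```

View pics/s3.png

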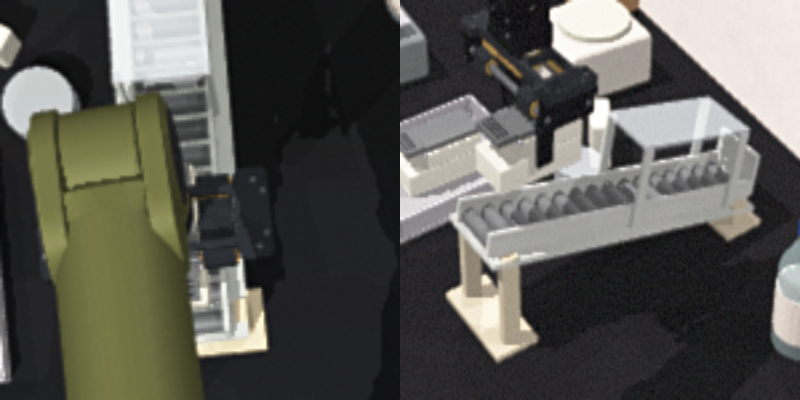

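Held case is level above the lane. The side panel shows it in line with the guides; the arm hides it from the top view.

Request:
{"op": "arm_command", "data": {
  "series": [
    [[0,0,10],0],
    [[0,0,22],0],
    [[0,0,33],0],
    [[0,0,39],0],
    [[0,0,39],0]
  ]
}}

```text
time_s: 16.8
tool_pos: [0.5082, 0.0671, 0.154]
tool_rot: [180.0, 0.2, 5.6]
force: [0.3, -0.3, -3.0]
grip_width: 0.0598
grasp_force: 20.0
```

```bash
python3 p.py </dev/null; python3 - <<'E'
from h import *
im,d,K,T=cap("side"); W=cloud(d,K,T).reshape(-1,3); x,y,z=W.T; S=im.reshape(-1,3).min(1)
t=np.tan(np.radians(5.6)); yc=(y-(.068+t*(x-.516)))*np.cos(np.radians(5.6))
g=(z>.135)&(z<.165)&(x>.44)&(x<.58)&(S>120)&(abs(yc)<.06)
for lo in np.arange(.44,.58,.02):
    k=g&(x>lo)&(x<lo+.02)&(yc<-.02)
    if k.sum()>5: print(lo.round(2),k.sum(),np.percentile(yc[k],[10,50]).round(4))
cv2.imwrite("pics/s4.png",cv2.resize(im[150:260,240:400],(800,550),interpolation=cv2.INTER_CUBIC))
E
```

```text
t 16.8 pose [508.2  67.1 154.    5.6] F [ 0.3 -0.3 -3. ] q [-35.   5.  26. 109.  -2.  67. -93.]
0.44 47 [-0.0311 -0.0272]
0.46 75 [-0.0308 -0.0276]
0.48 67 [-0.0311 -0.0283]
0.5 10 [-0.0307 -0.0283]
0.52 48 [-0.0307 -0.028 ]
0.54 70 [-0.0305 -0.0282]
0.56 25 [-0.03   -0.0268]
```

View pics/s4.png

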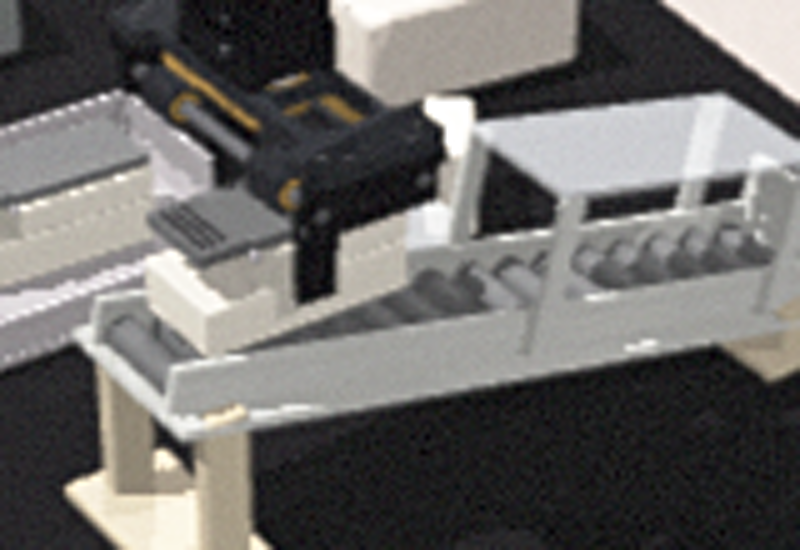

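The side crop shows the case centred between the guides, tab end uphill, just above the walls; the measured face offset of 30 mm matches.

Request:
{"op": "arm_command", "data": {
  "series": [
    [[0,0,3],0],
    [[0,0,6],0],
    [[0,0,9],0],
    [[0,0,12],0],
    [[0,0,14],0]
  ],
  "grip_force": 8
}}

```text
time_s: 17.35
tool_pos: [0.5093, 0.0675, 0.1416]
tool_rot: [180.0, -0.0, 5.6]
force: [0.6, 0.3, -1.1]
grip_width: 0.0599
grasp_force: 8.0
```

Request:
{"op": "arm_command", "data": {
  "series": [
    [[0,0,1],0],
    [[0,0,2],0],
    [[0,0,3],0],
    [[0,0,4],0],
    [[0,0,4],0]
  ]
}}

```text
time_s: 17.85
tool_pos: [0.5092, 0.0675, 0.1375]
tool_rot: [180.0, -0.0, 5.6]
force: [-0.0, -0.3, -1.6]
grip_width: 0.06
grasp_force: 8.0
```

```bash
python3 p.py </dev/null; python3 - <<'E'
from h import *
im,d,K,T=cap("side"); cv2.imwrite("pics/s5.png",cv2.resize(im[150:260,240:400],(640,440),interpolation=cv2.INTER_CUBIC))
E
```

```text
t 17.85 pose [509.2  67.5 137.5   5.6] F [-0.  -0.3 -1.6] q [-35.   6.  26. 110.  -3.  65. -92.]
```

View pics/s5.png

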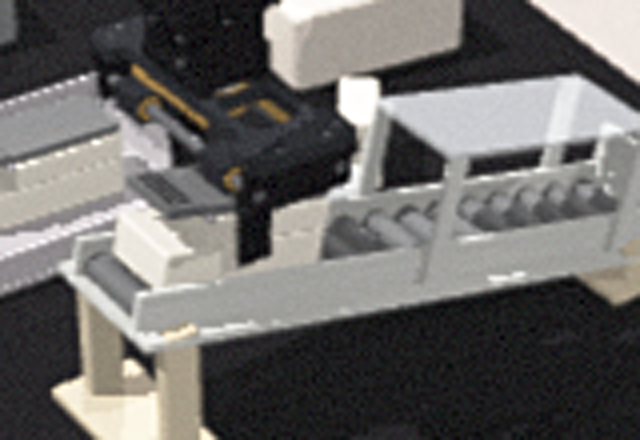

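The case has turned in the grip and lies along the slope inside the guides. I'll lower it the last few mm and release.

Request:
{"op": "arm_command", "data": {
  "series": [
    [[0,0,1],0],
    [[0,0,2],0],
    [[0,0,3],0],
    [[0,0,4],0],
    [[0,0,4],0]
  ]
}}

```text
time_s: 18.4
tool_pos: [0.5122, 0.0678, 0.1361]
tool_rot: [-180.0, -0.4, 5.6]
force: [2.5, -1.6, 7.5]
grip_width: 0.0599
grasp_force: 8.0
```

Request:
{"op": "arm_command", "data": {
  "series": [
    [[0,0,0],0],
    [[0,0,0],0],
    [[0,0,0],0],
    [[0,0,0],0],
    [[0,0,0],0]
  ],
  "grip": -1
}}

```text
time_s: 18.9
tool_pos: [0.5088, 0.0676, 0.1333]
tool_rot: [180.0, 0.0, 5.6]
force: [-0.3, -1.2, 0.2]
grip_width: 0.0852
grasp_force: 0.0
```

Request:
{"op": "arm_command", "data": {
  "series": [
    [[0,0,-5],0],
    [[0,0,-15],0],
    [[0,0,-35],0],
    [[0,0,-60],0],
    [[0,0,-90],0]
  ]
}}

```text
time_s: 19.4
tool_pos: [0.5087, 0.0674, 0.2248]
tool_rot: [180.0, 0.0, 5.6]
force: [0.7, -0.5, -0.5]
grip_width: 0.0871
grasp_force: 0.0
```

```bash
python3 p.py <<'E'
500 -140 225 -5
491.9 -365 130 -16.3
491.9 -385.5 70 -16.3
E
python3 - <<'E'
from h import *
im,d,K,T=cap("side"); cv2.imwrite("pics/s6.png",cv2.resize(im[140:260,240:440],(640,384),interpolation=cv2.INTER_CUBIC))
E
```

```text
t 19.4 pose [508.7  67.4 224.8   5.6] F [ 0.7 -0.5 -0.5] q [-36.   1.  26. 104.  -1.  75. -94.]
500 -140 225 -5 -> [-28.9, 205.5, -0.2] 0.185 n=4.2
491.9 -365 130 -16.3 -> [11.5, 224.8, 95.0] 0.197 n=4.9
491.9 -385.5 70 -16.3 -> [5.8, 19.7, 60.0] -0.0 n=1.3
```

View pics/s6.png

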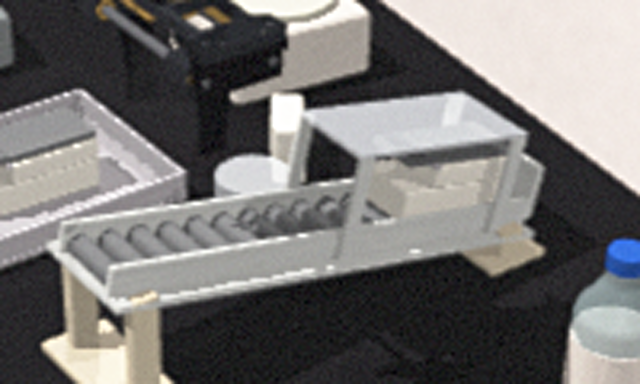

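The first case has slid under the cover to the stop, at about (440,185). The near-right case is next.

Request:
{"op": "arm_command", "data": {
  "series": [
    [[-5,40,0],0.03],
    [[-11,82,0],0.07],
    [[-17,124,0],0.11],
    [[-23,166,0],0.15],
    [[-29,205,0],0.185]
  ],
  "grip": 1,
  "grip_force": 10
}}

```text
time_s: 19.95
tool_pos: [0.5002, -0.1414, 0.2247]
tool_rot: [-180.0, -0.1, -5.1]
force: [1.1, 0.1, 0.3]
grip_width: 0.0546
grasp_force: 0.0
```

Request:
{"op": "arm_command", "data": {
  "series": [
    [[2,44,10],0.04],
    [[5,90,30],0.08],
    [[7,135,50],0.12],
    [[9,180,73],0.16],
    [[11,225,95],0.197]
  ]
}}

```text
time_s: 20.45
tool_pos: [0.4923, -0.3653, 0.1289]
tool_rot: [-180.0, -0.1, -16.3]
force: [1.3, 0.3, 0.2]
grip_width: 0.0151
grasp_force: 0.0
```

Request:
{"op": "arm_command", "data": {
  "series": [
    [[3,10,20],0],
    [[6,20,40],0],
    [[6,20,55],0],
    [[6,20,60],0],
    [[6,20,60],0]
  ]
}}

```text
time_s: 20.95
tool_pos: [0.4922, -0.3833, 0.0686]
tool_rot: [-179.9, 0.0, -16.2]
force: [0.1, -0.3, -0.1]
grip_width: 0.0004
grasp_force: 0.0
```

Request:
{"op": "arm_command", "data": {
  "series": [
    [[0,0,2],0],
    [[0,0,4],0],
    [[0,0,5],0],
    [[0,0,6],0],
    [[0,0,6],0]
  ]
}}

```text
time_s: 21.45
tool_pos: [0.4911, -0.3842, 0.0628]
tool_rot: [-180.0, 0.1, -16.3]
force: [-3.1, 1.7, 3.9]
grip_width: 0.0003
grasp_force: 2.2
```

```bash
python3 p.py <<'E'
491.9 -385.5 66 -16.3
E
```

```text
t 21.45 pose [ 491.1 -384.2   62.8  -16.3] F [-3.1  1.7  3.9] q [  1.  28.  43.  99. -21.  62. -54.]
491.9 -385.5 66 -16.3 -> [1.2, 1.1, -3.2] 0.0 n=0.1
```

Request:
{"op": "arm_command", "data": {
  "series": [
    [[0,0,1],0],
    [[0,0,2],0],
    [[0,0,2],0],
    [[0,0,2],0],
    [[0,0,2],0]
  ]
}}

```text
time_s: 21.95
tool_pos: [0.4914, -0.3845, 0.0621]
tool_rot: [-179.9, 0.0, -16.3]
force: [-6.9, 4.6, 11.8]
grip_width: 0.0006
grasp_force: 6.8
```

```bash
python3 p.py </dev/null; python3 - <<'E'
from h import *
im,d,K,T=cap("side"); W=cloud(d,K,T).reshape(-1,3); x,y,z=W.T
g=(np.hypot(x-.57,y+.41)<.05)&(z>.03)&(z<.12)
print(np.percentile(z[g],[50,80,95,99]).round(4))
cv2.imwrite("pics/s7.png",cv2.resize(im[300:400,350:490],(560,400),interpolation=cv2.INTER_CUBIC))
E
```

```text
t 21.95 pose [ 491.4 -384.5   62.1  -16.3] F [-6.9  4.6 11.8] q [  2.  28.  43.  99. -22.  62. -54.]
[0.0511 0.0903 0.0947 0.0972]
```

View pics/s7.png

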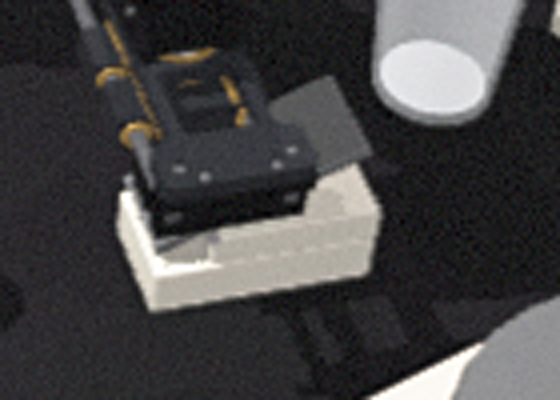

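The third case's lid has tipped up, at about (330,120), so it is free too and goes in the lane.

Request:
{"op": "arm_command", "data": {
  "series": [
    [[0,0,-20],0],
    [[10,0,-33],0],
    [[30,0,-33],0],
    [[48,0,-33],0],
    [[48,0,-33],0]
  ],
  "grip": -1
}}

```text
time_s: 22.5
tool_pos: [0.5412, -0.3981, 0.0938]
tool_rot: [179.9, -0.2, -16.1]
force: [-0.7, 0.9, -0.3]
grip_width: 0.033
grasp_force: 0.0
```

Request:
{"op": "arm_command", "data": {
  "series": [
    [[0,0,0],0],
    [[0,0,0],0],
    [[0,0,0],0],
    [[0,0,0],0],
    [[0,0,0],0]
  ]
}}

```text
time_s: 23.0
tool_pos: [0.5377, -0.3981, 0.094]
tool_rot: [-180.0, -0.0, -16.3]
force: [0.2, 1.0, 0.4]
grip_width: 0.0727
grasp_force: 0.0
```

```bash
python3 p.py <<'E'
538 -399 27 -16.3
538 -399 180 -16.3
528 -180 235 -7
518 30 235 4
509 67.3 154 5.6
E
```

```text
t 23.0 pose [ 537.7 -398.1   94.   -16.3] F [0.2 1.  0.4] q [  3.  31.  43.  90. -23.  67. -56.]
538 -399 27 -16.3 -> [0.6, 0.8, 67.0] -0.0 n=1.3
538 -399 180 -16.3 -> [0.0, -0.0, -153.0] -0.0 n=3.1
528 -180 235 -7 -> [-71.1, -207.4, -55.0] -0.162 n=4.5
518 30 235 4 -> [-35.5, -207.2, -0.0] -0.192 n=4.2
509 67.3 154 5.6 -> [-6.4, -37.8, 81.0] -0.028 n=1.8
```

Request:
{"op": "arm_command", "data": {
  "series": [
    [[0,0,5],0],
    [[0,0,20],0],
    [[0,1,44],0],
    [[0,1,62],0],
    [[0,1,67],0]
  ]
}}

```text
time_s: 23.5
tool_pos: [0.5359, -0.3975, 0.0232]
tool_rot: [-179.9, 0.3, -16.3]
force: [-0.7, 0.6, 0.1]
grip_width: 0.0868
grasp_force: 0.0
```

Request:
{"op": "arm_command", "data": {
  "series": [
    [[0,0,0],0],
    [[0,0,0],0],
    [[0,0,0],0],
    [[0,0,0],0],
    [[0,0,0],0]
  ],
  "grip": 1,
  "grip_force": 20
}}

```text
time_s: 24.0
tool_pos: [0.5381, -0.3996, 0.0278]
tool_rot: [180.0, -0.1, -16.3]
force: [-0.1, -1.4, 2.5]
grip_width: 0.0599
grasp_force: 20.0
```

Request:
{"op": "arm_command", "data": {
  "series": [
    [[0,0,-5],0],
    [[0,0,-30],0],
    [[0,0,-75],0],
    [[0,0,-120],0],
    [[0,0,-153],0]
  ]
}}

```text
time_s: 24.5
tool_pos: [0.5377, -0.3994, 0.1828]
tool_rot: [180.0, -0.1, -16.3]
force: [0.7, -0.7, -1.9]
grip_width: 0.0602
grasp_force: 20.0
```

Request:
{"op": "arm_command", "data": {
  "series": [
    [[-12,-36,-12],-0.03],
    [[-27,-78,-25],-0.06],
    [[-42,-121,-38],-0.09],
    [[-57,-165,-48],-0.13],
    [[-71,-207,-55],-0.162]
  ]
}}

```text
time_s: 25.0
tool_pos: [0.5269, -0.1784, 0.2355]
tool_rot: [-180.0, -0.0, -6.9]
force: [1.3, 0.2, -3.1]
grip_width: 0.0597
grasp_force: 20.0
```

Request:
{"op": "arm_command", "data": {
  "series": [
    [[-7,-42,0],-0.04],
    [[-14,-84,0],-0.08],
    [[-21,-126,0],-0.12],
    [[-29,-168,0],-0.16],
    [[-35,-207,0],-0.192]
  ]
}}

```text
time_s: 25.5
tool_pos: [0.5169, 0.0313, 0.2349]
tool_rot: [-179.9, 0.0, 4.1]
force: [0.4, -0.2, -2.4]
grip_width: 0.0598
grasp_force: 20.0
```

```bash
python3 p.py <<'E'
509 67.3 190 5.6
509 67.3 154 5.6
E
```

```text
t 25.5 pose [516.9  31.3 234.9   4.1] F [ 0.4 -0.2 -2.4] q [-37.   2.  31. 102.  -1.  76. -91.]
509 67.3 190 5.6 -> [-5.3, -36.5, 44.9] -0.026 n=1.2
509 67.3 154 5.6 -> [0.0, 0.0, 36.0] -0.0 n=0.7
```

Request:
{"op": "arm_command", "data": {
  "series": [
    [[-3,-19,10],-0.013],
    [[-6,-37,25],-0.026],
    [[-6,-37,40],-0.026],
    [[-6,-37,45],-0.026],
    [[-6,-37,45],-0.026]
  ]
}}

```text
time_s: 26.0
tool_pos: [0.5086, 0.0645, 0.1889]
tool_rot: [179.9, 0.1, 5.4]
force: [-0.2, -0.9, -1.9]
grip_width: 0.06
grasp_force: 20.0
```

```bash
python3 p.py <<'E'
509 67.3 154 5.6
E
```

```text
t 26.0 pose [508.6  64.5 188.9   5.4] F [-0.2 -0.9 -1.9] q [-39.   3.  30. 107.  -1.  71. -93.]
509 67.3 154 5.6 -> [0.6, -2.7, 34.9] -0.004 n=0.7
```

Request:
{"op": "arm_command", "data": {
  "series": [
    [[0,0,10],0],
    [[0,0,22],0],
    [[0,0,32],0],
    [[0,0,35],0],
    [[0,0,35],0]
  ]
}}

```text
time_s: 26.5
tool_pos: [0.5089, 0.0656, 0.154]
tool_rot: [180.0, 0.1, 5.5]
force: [-0.6, 0.4, -1.9]
grip_width: 0.0599
grasp_force: 20.0
```

```bash
python3 p.py <<'E'
509 67.3 140 5.6
E
python3 - <<'E'
from h import *
im,d,K,T=cap("side"); W=cloud(d,K,T).reshape(-1,3); x,y,z=W.T; S=im.reshape(-1,3).min(1)
t=np.tan(np.radians(5.6)); yc=(y-(.068+t*(x-.516)))*np.cos(np.radians(5.6))
g=(z>.135)&(z<.165)&(x>.44)&(x<.58)&(S>120)&(abs(yc)<.06)
for lo in np.arange(.44,.58,.02):
    k=g&(x>lo)&(x<lo+.02)&(yc<-.02)
    if k.sum()>5: print(lo.round(2),k.sum(),np.percentile(yc[k],[10,50]).round(4))
E
```

```text
t 26.5 pose [508.9  65.6 154.    5.5] F [-0.6  0.4 -1.9] q [-38.   5.  30. 109.  -3.  67. -92.]
509 67.3 140 5.6 -> [0.2, -1.7, 14.0] -0.002 n=0.3
0.44 50 [-0.0332 -0.0276]
0.46 68 [-0.0318 -0.0285]
0.48 76 [-0.0322 -0.0294]
0.5 9 [-0.0331 -0.0308]
0.52 47 [-0.0328 -0.0303]
0.54 69 [-0.0325 -0.0295]
0.56 28 [-0.0325 -0.0293]
```

Shift +1.7 mm in y (tool y −1.7), then lower as before.

Request:
{"op": "arm_command", "data": {
  "series": [
    [[0,-1.7,1],0],
    [[0,-1.7,4],0],
    [[0,-1.7,8],0],
    [[0,-1.7,11],0],
    [[0,-1.7,14],0]
  ],
  "grip_force": 8
}}

```text
time_s: 27.05
tool_pos: [0.5095, 0.0677, 0.1409]
tool_rot: [-180.0, -0.0, 5.5]
force: [0.4, 1.4, 0.2]
grip_width: 0.0601
grasp_force: 8.0
```

Request:
{"op": "arm_command", "data": {
  "series": [
    [[0,0,2],0],
    [[0,0,4],0],
    [[0,0,6],0],
    [[0,0,8],0],
    [[0,0,8],0]
  ]
}}

```text
time_s: 27.55
tool_pos: [0.5129, 0.068, 0.1357]
tool_rot: [-179.9, -0.5, 5.5]
force: [2.7, 0.9, 8.2]
grip_width: 0.06
grasp_force: 8.0
```

```bash
python3 p.py </dev/null; python3 - <<'E'
from h import *
im,d,K,T=cap("side"); cv2.imwrite("pics/s8.png",cv2.resize(im[150:260,240:400],(640,440),interpolation=cv2.INTER_CUBIC))
E
```

```text
t 27.55 pose [512.9  68.  135.7   5.5] F [2.7 0.9 8.2] q [-38.   6.  30. 110.  -3.  64. -92.]
```

View pics/s8.png

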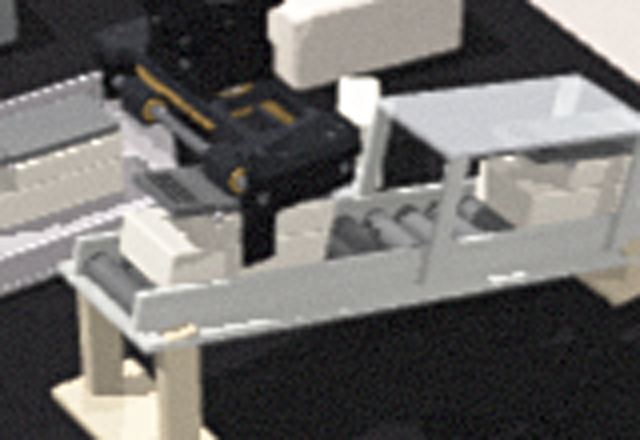

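The second free case lies along the slope between the guides, with the first one at the stop beneath the cover. Releasing it and rising clear.

Request:
{"op": "arm_command", "data": {
  "series": [
    [[0,0,0],0],
    [[0,0,0],0],
    [[0,0,0],0],
    [[0,0,0],0],
    [[0,0,0],0]
  ],
  "grip": -1
}}

```text
time_s: 28.1
tool_pos: [0.509, 0.0674, 0.1326]
tool_rot: [180.0, 0.0, 5.5]
force: [0.9, -0.2, -0.3]
grip_width: 0.0857
grasp_force: 0.0
```

Request:
{"op": "arm_command", "data": {
  "series": [
    [[0,0,-5],0],
    [[0,0,-15],0],
    [[0,0,-35],0],
    [[0,0,-60],0],
    [[0,0,-95],0]
  ]
}}

```text
time_s: 28.6
tool_pos: [0.5084, 0.0673, 0.2285]
tool_rot: [180.0, 0.1, 5.5]
force: [0.9, 0.0, 0.6]
grip_width: 0.0868
grasp_force: 0.0
```

Request:
{"op": "arm_command", "data": {
  "series": [
    [[0,45,-5],0],
    [[0,90,-10],0],
    [[0,130,-15],0],
    [[0,160,-20],0],
    [[0,170,-20],0]
  ]
}}

```text
time_s: 29.1
tool_pos: [0.5258, -0.1062, 0.2498]
tool_rot: [179.9, -0.2, 5.1]
force: [-0.7, 0.0, 0.5]
grip_width: 0.0867
grasp_force: 0.0
```

```bash
python3 p.py </dev/null; python3 - <<'E'
from h import *
im,d,K,T=cap("side"); im2,d2,K2,T2=cap("top"); cv2.imwrite("pics/s9.png",np.hstack([cv2.resize(im[120:270,190:430],(480,400)),cv2.resize(im2[90:310,100:300],(320,400))]))
E
```

```text
t 29.1 pose [ 525.8 -106.2  249.8    5.1] F [-0.7  0.   0.5] q [-29.   4.  39.  99.  -2.  78. -74.]
```

View pics/s9.png

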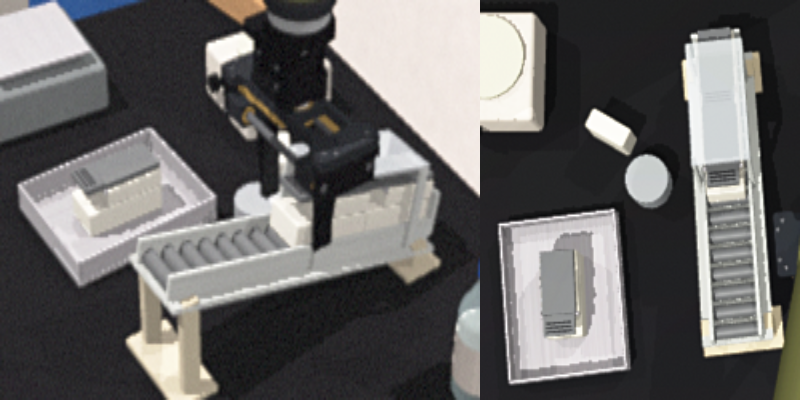

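The final picture shows both free cases nose to tail in the lane, tab ends uphill, the rear one at (728,185). The seized case is upright in the middle of the tray at (560,292), and nothing else has been disturbed. Handing in.

```bash
python3 -c "
from cell import env
print(env.sign_off())"
```

```text
the job is handed in; nothing more can be done
None
```

I handed the job in at about 29 s: the two cases with free lids are in the roller lane, thumb tab uphill against the stop and each other, and the one seized case is upright in the middle of the repair tray; no verdict came back.

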